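# Pin a repair jig and start its clamp screw

## Robot

A 6-joint arm with a two-finger parallel gripper is mounted at the origin on the work surface. World frame = base frame: x ahead of the robot, y to its left, z up, the work surface at z = 0. Lengths are in mm, angles in rad, forces in N, time in s.
With the tool pointing down it reaches from about 275 to 750 mm from the base axis. Payload 10.2 kg.
Tool frame: the origin (TCP) lies between the finger pads; the fingertips stand 19 mm ahead of it and the grasp point (between the pads) is the TCP; z points along the fingers, y is the line along which they close (so a half turn about z gives the same grasp; the last joint's range is limited). The gripper opens to 85 mm and grips with 20 to 120 N. Pads are 22 mm wide; open, the fingers measure 114 mm over their backs; the gripper's body (76 mm by 85 mm) begins 54 mm behind the grasp point. The pads swing forward as they close: fully open they stand 13 mm farther back than shut.
Start: joints at [-1.5, 0.313, 1.498, -0, 1.331, -0.223], TCP at [152.022, -502.514, 228.494] pointing down, gripper open.
Joint ranges: [-2.94, 2.94], [-0.97, 2.17], [0.19, 2.56], [-1.23, 4.37], [0.02, 3.11], [-2.88, 2.88]. Speed limits (rad/s): [2.39, 2.39, 3.01, 3.14, 3.14, 3.14].

## Interface

Orientations are given as a unit quaternion [w, x, y, z].
In Python, from rig import sense, capture, finish_job gives the robot as it stands. The module is installed in compiled form; this text tells all that it offers.
- The arm moves only by the tool move_arm, never from a script. Its argument "moves" is a list of rows, each an object with "turn": the turn, a rotation vector about the tool's x, y, z in rad, a list of three; "translation": the shift along the tool's x, y, z in mm, a list of three; "hand": the opening, from 0 (shut) to 1 (fully open). In form: [{"turn": [wx, wy, wz], "translation": [x, y, z], "hand": hand}, ...]. A call has 1 to 10 rows; each row shifts and turns the commanded pose from where the row before left it, along the tool's axes as they then stand; what a row does not reach is not made up. A row lasts 1/12 s, in which the tool goes at most 41.7 mm and 7.16 degrees, less where a joint would pass 70% of its speed; a pose out of reach is approached as far as the arm can. A call with a gripper value outside its range is refused whole. The fingers move at their own pace and stop on an object; "grip_force" is the grip in N (left out, the last holds). Time passes only in rows, so rows that do not move let the fingers close. It gives the time, the measured TCP pose, the force, the opening and the grip force at its end, in the units of the state.
- sense(): the state, without advancing time (a new reading comes with each control period).
- capture(name): name is "scene" or "top"; returns a dict with "image" (384x512x3 uint8, blue, green, red), "z_map" (384x512 float32, mm along the optical axis (not along the pixel's ray), 0 where there is no reading), "vertical_fov" (degrees; the focal length in pixels is half the picture's height over the tangent of half this angle, whatever the lens; pixels are square), "cx", "cy" (the principal point, pixels), "R" (3x3) and "t" (3): a world point X has camera coordinates R X + t. Camera axes: x right, y down, z forward; pixel columns grow to the right and rows downward; lengths in mm; the calibration is good to about 2 mm. A picture is of the moment at which its call begins.
- finish_job(): hands the job in; it is judged then, once.
The state is a dict: "time_s": time; "joints": joint angles; "dq": joint speeds; "tau": joint torques, N m; "eef_pos": TCP position; "ee_rot": TCP orientation; "force": force on the tool from outside, world axes, zero at the start; "wrist_torque": the same for the moment, N m; "grip_width": opening from 0.0 (shut) to 1.0 (fully open); "grip_force": force on a finger pad.
Only numpy, scipy, OpenCV 4.12 (cv2) and the standard library are available. Lean on these libraries where they do the work, as an engineer would, in place of code of your own. Each camera call takes 0.05 s, during which the arm holds its last target. There are 200 camera calls.

## Task

Set up the aluminium phone-repair jig: stand the brass pin fully home in the jig hole marked with one red dot and let go of it, then the steel pin fully home in the hole marked with two dots and let go. Then take the orange hand screw, turn it backward (counter-clockwise from above) until you feel it drop into the start of its thread, and turn it forward (clockwise) one full turn from there, never driving it forward before the drop. Finish while still gripping the started screw: the program ends holding it still, and the phone, bottle, solder reel, flux tin, screwdriver and parts tray stay where they are.

Things in the scene. Friction and masses are not known exactly. Their poses are not given: they have to be found in the camera images.
- jig: Fixed aluminium base plate 100 x 250 x 24 mm, long side along its own y; origin at the centre of its underside, z up. In its middle a dark steel boss, 50 mm across, stands 40 mm above the plate (top 64 mm above the origin) and carries the hand screw on the jig's own z axis. Two 12 mm dark stop blocks stand at x +40, y +-45 mm.
- jig_hole0 (a point): Centre of the mouth of the one-dot hole, in the top face of the jig at its own y +90 mm: 14 mm across, 18 mm deep; one red dot 22 mm to its -x side.
- jig_hole1 (a point): Centre of the mouth of the two-dot hole, at the jig's own y -90 mm: 14 mm across, 18 mm deep; two red dots 22 mm to its -x side.
- brass_pin: Brass locating pin, 12 mm across and 50 mm long, chamfered foot, with an 18 mm wide, 14 mm tall round grip head at its top. Origin at the centre of its foot, z up along the pin. It starts upright in one of the two holes of the black stand, sunk 15 mm. It weighs about 50 g. When fully home in the jig its foot is 18 mm below the mouth.
- steel_pin: Steel locating pin, same shape and size as the brass one, in the other hole of the stand.
- stand: Fixed black pin stand 100 x 45 x 24 mm, origin at the centre of its underside; two holes at its own x +-28 mm, 14 mm across and 15 mm deep. It stands, like the jig, on a 3 mm blue mat (its top 3 mm above the work surface).
- clamp_screw: Orange round knob 36 mm across and 28 mm tall (with a white index line on top along its own +x) on a captive steel shank in the boss. Origin at the centre of the knob's underside, z up. Before the drop the underside is 28 mm above the boss top; after the drop 18 mm; one turn further on 8 mm. It can only turn about the vertical and slide along it.
- knob_top (a point): Centre of the top face of the knob, 28 mm above the underside.
- screw_depth (a joint): How far the screw has sunk, m: 0 while its thread end still rides on top of the boss thread, 0.010 once dropped in (no turning forward into the thread until it has dropped nearly all of that), then 0.010 more per turn forward (right-hand, about 1 mm axial play). It sinks by its own weight (150 g), but not while fingers grip it: ease the grip or push it lightly down.
- screw_turn (a joint): Angle of the screw, rad, counted over turns; grows forward (clockwise from above), falls backward. Starts between -0.25 and 0.25. The thread start, unseen, lies 0.4 to 2.7 rad back of that; the window in which the screw can drop is about 0.6 rad wide. Once dropped, a wall stops it from turning further back. Friction about 0.03 N m.
- phone: Black phone lying flat, 74 x 150 x 9 mm, loose.
- wash_bottle: Clear bottle with a red cap, 60 mm across, 170 mm tall, loose.
- solder_reel: Steel-grey reel, 52 mm across, 30 mm tall, loose.
- flux_tin: Small open green tin, 52 mm across, 35 mm tall, loose.
- driver: Screwdriver with a red handle, 150 mm long, lying on the mat, loose.
- parts_tray: White divided parts tray 120 x 160 x 30 mm, loose.

How it is judged (in metres and radians):
On the way, in this order (a step that is already met when the one before it is completed fails the run):
1. the brass pin stands home in the one-dot hole and is let go (z of brass_pin in the frame of jig_hole0 below -0.015 m and horizontal distance between brass_pin and jig_hole0 below 0.005 m and angle between brass_pin's own z axis and vertical below 0.2 rad and contact force between the fingers and brass_pin below 0.1 N), for 0.2 s.
2. the steel pin stands home in the two-dot hole and is let go (z of steel_pin in the frame of jig_hole1 below -0.015 m and horizontal distance between steel_pin and jig_hole1 below 0.005 m and angle between steel_pin's own z axis and vertical below 0.2 rad and contact force between the fingers and steel_pin below 0.1 N), for 0.2 s.
3. the screw, turned backward, has dropped into the start of its thread (value of joint screw_depth between 0.0085 and 0.0125 m and value of joint screw_turn below -0.2 rad), for 0.05 s.
At the end, for the whole second after the job is handed in: The screw is one turn into its thread (17 to 23 mm down: 0.7 to 1.3 turns past the 10 mm drop), still gripped by the fingers with more than 4 N and not turning; each pin still stands in its own hole, foot at least 15 mm below the mouth, within 5 mm of centre and 0.2 rad of upright (value of joint screw_depth between 0.017 and 0.023 m and contact force between the fingers and clamp_screw above 4 N and angular speed of clamp_screw below 0.15 rad/s and z of brass_pin in the frame of jig_hole0 below -0.015 m and horizontal distance between brass_pin and jig_hole0 below 0.005 m and angle between each of brass_pin, steel_pin's own z axis and vertical below 0.2 rad and z of steel_pin in the frame of jig_hole1 below -0.015 m and horizontal distance between steel_pin and jig_hole1 below 0.005 m); the arm keeps its last pose, push and grip.
It fails at once if the screw is driven forward before it has dropped (past +0.8 rad) (value of joint screw_depth below 0.006 m and value of joint screw_turn above 0.8 rad).
It fails at once if a bystander is shifted by more than 3 cm (distance of any of phone, wash_bottle, solder_reel, flux_tin, driver, parts_tray from where it was at the start of the episode above 0.03 m).
It also fails if it takes over 72 s, if anything falls off the work surface, if the arm or the gripper's body presses on something with over 40 N, if the wrist force passes 120 N, or if a joint passes its speed limit or range.

## Working session

There is one attempt and no reset: what is moved stays moved. The work goes in short steps, Python scripts to look and compute and a tool call to move; the robot and the scene stay as the last step left them, time stands still between calls to the robot, and variables do not carry over. Pictures are saved under pics/ and viewed, at most 10 in all, crops included, and the job is handed in when it is done.

Besides the shell and the picture viewer there is one more tool, called as name([rows], argument=value, ...), one row to a line, values as JSON. move_arm: Moves the arm, as the interface text tells. Its arguments: {"type":"object","properties":{"moves":{"type":"array","items":{"type":"object","properties":{"turn":{"type":"array","items":{"type":"number"}},"translation":{"type":"array","items":{"type":"number"}},"hand":{"type":"number"}}}},"grip_force":{"type":"number"}},"required":["moves"]}

```bash
mkdir -p pics; python3 - <<'E'
from rig import sense, capture
import cv2,numpy as np,pickle
s=sense();print({k:np.round(v,3).tolist() for k,v in s.items()})
for n in("scene","top"):
    c=capture(n);pickle.dump(c,open(n+'.pkl','wb'));cv2.imwrite(f'pics/{n}0.png',c["image"])
    print(n,c["vertical_fov"],c["cx"],c["cy"],np.round(c["R"],3).tolist(),np.round(c["t"],1))
E
```

```text
{'time_s': 0.0, 'joints': [-1.5, 0.313, 1.498, 0.0, 1.331, -0.223], 'dq': [-0.003, -0.0, -0.0, -0.0, -0.0, 0.0], 'tau': [-0.0, -41.226, -25.974, -0.0, 0.004, -0.0], 'eef_pos': [152.008, -502.24, 227.938], 'ee_rot': [-0.001, 0.989, 0.146, 0.0], 'force': [0.045, 0.34, -0.439], 'wrist_torque': [0.018, 0.02, -0.004], 'grip_force': 0.0, 'grip_width': 1.001}
scene 42.736176552136165 242.83266942247099 192.03606147646235 [[-0.578, 0.816, 0.004], [0.588, 0.42, -0.691], [-0.566, -0.397, -0.722]] [ 383.5 -228.5 1764.3]
top 45.804754302769226 251.06944365576425 191.97037699846575 [[-0.027, -1.0, 0.01], [-0.984, 0.024, -0.175], [0.174, -0.015, -0.985]] [ -57.2  567.5 1194.5]
```

View pics/top0.png

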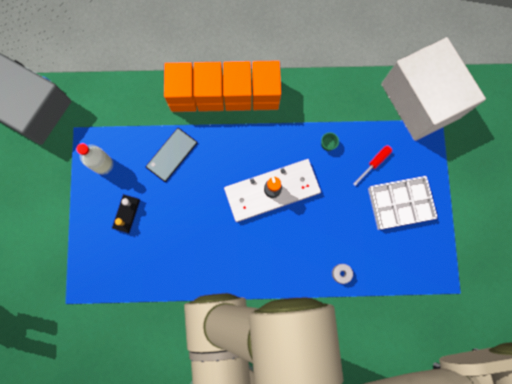

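View pics/scene0.png

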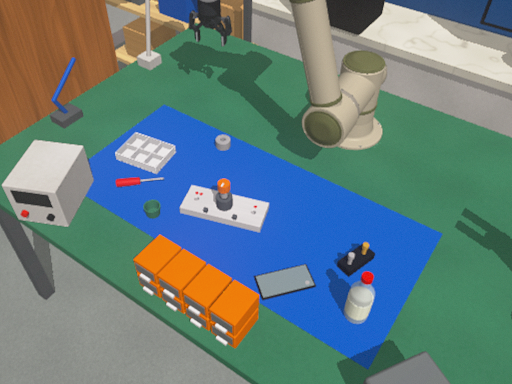

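The top view shows the jig around (272,190), with one dot at (243,207) on the left and two dots near (304,187) on the right. The stand is at (126,214), with the steel pin at (127,201) and the brass pin at (120,222). Next I'll measure these from depth and colour.

```bash
cat > h.py <<'E'
import numpy as np,cv2
def cloud(c):
    im=c["image"];h,w=im.shape[:2];f=h/2/np.tan(np.radians(c["vertical_fov"]/2))
    v,u=np.mgrid[:h,:w];z=c["z_map"].astype(float)
    P=np.stack([(u-c["cx"])/f*z,(v-c["cy"])/f*z,z],-1)
    return (P-np.array(c["t"]))@np.array(c["R"])   # R^T (P-t)
def onplane(c,u,v,zw):
    h=c["image"].shape[0];f=h/2/np.tan(np.radians(c["vertical_fov"]/2));R=np.array(c["R"]);t=np.array(c["t"])
    d=R.T@np.array([(u-c["cx"])/f,(v-c["cy"])/f,1]);o=-R.T@t
    return o+d*(zw-o[2])/d[2]
E
python3 - <<'E'
import pickle,cv2,numpy as np
from h import *
for n,roi in(("top",(210,335,150,230)),("scene",(170,280,170,240))):
    c=pickle.load(open(n+'.pkl','rb'));W=cloud(c);im=c["image"].astype(int)
    b,g,r=im[...,0],im[...,1],im[...,2]
    m=np.zeros(b.shape,bool);m[roi[2]:roi[3],roi[0]:roi[1]]=1
    pl=m&(abs(W[...,2]-27)<8)&(b<g+60)&(abs(W[...,0]-0)<900)&(c["z_map"]>0)
    white=pl&(b>120)&(g>120)&(r>120)
    p=W[white];print(n,'plate n',len(p),'z',np.median(p[:,2]))
    vv,uu=np.nonzero(white)
    q=np.array([onplane(c,u,v,27)[:2] for u,v in zip(uu,vv)],np.float32)
    print(' rect',cv2.minAreaRect(q))
    red=m&(r>g+60)&(r>b+60)&(W[...,2]<45)
    k,lab,st,cen=cv2.connectedComponentsWithStats(red.astype(np.uint8),connectivity=4)
    for i in range(1,k):print(' red',st[i,4],cen[i].round(1),onplane(c,*cen[i],27).round(1))
    org=m&(r>200)&(b<90)&(W[...,2]>85)
    print(' knob',org.sum(),W[org&(W[...,2]>115)].mean(0).round(1),np.percentile(W[org][:,2],95),'xy minmax',W[org].min(0).round(1),W[org].max(0).round(1))
roi=(105,145,190,240);c=pickle.load(open('top.pkl','rb'));W=cloud(c)
cr=c["image"][190:240,105:145];
print('stand pts z>45')
for v in range(190,240):
  for u in range(105,145):
    if 45<W[v,u,2]<120: print(u,v,W[v,u].round(0),c["image"][v,u])
def up(a,k):return cv2.resize(a,None,fx=k,fy=k,interpolation=cv2.INTER_CUBIC)
cs=pickle.load(open('scene.pkl','rb'))["image"]
A=up(cr,8);B=up(c["image"][150:230,215:330],3.5);A=A[:400]
S=up(cs[230:280,330:390],6)
H=max(A.shape[0],B.shape[0]+S.shape[0]);o=np.zeros((600,760,3),np.uint8)
o[:A.shape[0],:A.shape[1]]=A;o[:B.shape[0],330:330+B.shape[1]]=B;o[290:290+S.shape[0],330:330+S.shape[1]]=S
cv2.imwrite('pics/z1.png',o)
E
```

```text
top plate n 2760 z 28.251443229503458
 rect ((576.6786499023438, -132.06777954101562), (101.72166442871094, 250.40672302246094), 17.72270965576172)
 red 8 [307.1 185.1] [ 585.6 -229.6   27. ]
 red 10 [302.8 187. ] [ 580.5 -217.2   27. ]
 red 9 [244. 207.] [528.1 -51.3  27. ]
 knob 118 [ 570.5 -129.9  133.8] 127.95187449562808 xy minmax [ 348.7 -146.8  103.7] [ 590.1  -53.2 1275.8]
scene plate n 1833 z 24.634472630632814
 rect ((582.815673828125, -127.57890319824219), (106.25424194335938, 250.9550018310547), 17.774641036987305)
 red 1 [220. 179.] [ 497.6 -205.7   27. ]
 red 1 [226. 179.] [ 486.6 -190.4   27. ]
 red 1 [228. 180.] [ 486.6 -182.6   27. ]
 red 5 [196.2 192.4] [ 586.5 -229.8   27. ]
 red 6 [201.  193.5] [ 581.6 -215.    27. ]
 red 6 [255.  206.5] [529.9 -50.3  27. ]
 knob 106 [ 589.1 -119.4  132.7] 123.57276832782804 xy minmax [ 563.5 -144.4   97.2] [1354.6  483.6 1115. ]
stand pts z>45
124 198 [556. 272.  63.] [137 137 145]
125 198 [555. 268.  64.] [151 150 157]
126 198 [556. 267.  60.] [125 123 130]
123 199 [553. 274.  65.] [182 182 191]
124 199 [553. 271.  64.] [202 202
[... 2329 characters left out ...]
22 221 [494. 276.  59.] [ 26  83 118]
116 222 [491. 291.  62.] [ 54 185 241]
117 222 [491. 289.  63.] [ 56 192 243]
118 222 [491. 286.  62.] [ 53 190 241]
119 222 [490. 282.  68.] [ 54 186 239]
120 222 [491. 281.  63.] [ 48 171 231]
121 222 [491. 279.  58.] [ 36 133 187]
122 222 [492. 277.  56.] [ 27  89 128]
116 223 [489. 292.  61.] [ 49 160 220]
117 223 [488. 288.  65.] [ 54 182 239]
118 223 [488. 286.  64.] [ 53 183 239]
119 223 [488. 284.  62.] [ 48 172 233]
120 223 [488. 280.  64.] [ 44 150 206]
121 223 [488. 279.  60.] [ 32 111 159]
122 223 [489. 278.  51.] [ 28  90 128]
118 224 [486. 287.  57.] [ 44 143 201]
119 224 [486. 284.  61.] [ 42 133 186]
120 224 [486. 281.  60.] [ 35 109 155]
```

View pics/z1.png

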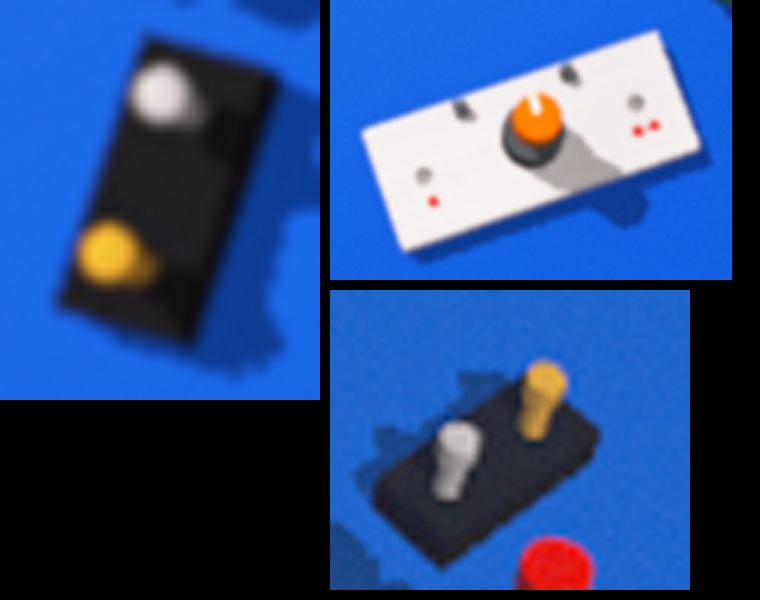

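The crop confirms it. Brass is at the top-view pixel (118,221) and steel at (125,201). The holes are at (242,200) for one dot and (302,179) for two, and the knob's white line points away from the robot (+x). Next are the precise centres and the first move.

```bash
cat >> h.py <<'E'
from scipy.spatial.transform import Rotation as Ro
def go(x,y,z,yaw=None):
    from rig import sense
    s=sense();w=s["ee_rot"];R=Ro.from_quat([w[1],w[2],w[3],w[0]]);p=np.array(s["eef_pos"])
    X=R.as_matrix()[:,0];cur=np.arctan2(X[1],X[0])
    ya=cur if yaw is None else yaw
    T=Ro.from_matrix([[np.cos(ya),np.sin(ya),0],[np.sin(ya),-np.cos(ya),0],[0,0,-1]])
    print('t',round(s["time_s"],2),'pos',p.round(1),'yaw',cur.round(3),'F',np.round(s["force"],1),'tr',R.inv().apply(np.array([x,y,z])-p).round(1),'turn',(R.inv()*T).as_rotvec().round(3),'w',round(s["grip_width"],3),'gf',round(s["grip_force"],1),'j1,6',np.round([s["joints"][0],s["joints"][5]],2))
E
python3 - <<'E'
import pickle
from h import *
from scipy.optimize import minimize
for n in("top","scene"):
    c=pickle.load(open(n+'.pkl','rb'));W=cloud(c);im=c["image"].astype(int);b,g,r=[im[...,i] for i in range(3)]
    for nm,m,z in(("brass",(r>150)&(b<90)&(g>110),62),("steel",(r>140)&(abs(r-b)<30),62)):
        mm=m&(W[...,0]>470)&(W[...,0]<580)&(W[...,1]>245)&(W[...,1]<310)&(W[...,2]>56)
        v,u=np.nonzero(mm);print(n,nm,mm.sum(),onplane(c,u.mean(),v.mean(),z).round(1),W[mm].mean(0).round(1))
    # knob top
    mm=(r>200)&(b<90)&(abs(W[...,2]-122)<12)&(abs(W[...,0]-577)<40)&(abs(W[...,1]+132)<40)
    v,u=np.nonzero(mm);print('knob',mm.sum(),onplane(c,(u.min()+u.max())/2,(v.min()+v.max())/2,123).round(1))
c=pickle.load(open('top.pkl','rb'))
for nm,a in(("hole0",(241.4,199.8)),("hole1",(302.,178.7))):print(nm,onplane(c,*a,27).round(1))
go(493,284.5,150)
E
```

```text
top brass 34 [493.8 285.3  62. ] [493.7 285.1  62.6]
top steel 30 [547.4 269.6  62. ] [547.3 269.4  62.6]
knob 114 [ 575.1 -129.2  123. ]
scene brass 23 [498.8 287.7  62. ] [496.9 287.3  59.7]
scene steel 25 [551.5 271.3  62. ] [549.7 270.9  59.7]
knob 88 [ 585.1 -123.4  123. ]
hole0 [548.5 -44.6  27. ]
hole1 [ 604.3 -216.1   27. ]
t 0.1 pos [ 152.  -502.3  228. ] yaw 0.294 F [ 0.1  0.2 -0.3] tr [ 554.2 -654.2   78.9] turn [-0.001 -0.     0.   ] w 0.997 gf 0.0 j1,6 [-1.5  -0.22]
```

move_arm([
  {"turn":[0,0,0],"translation":[25,-30,0],"hand":0.6},
  {"turn":[0,0,0],"translation":[25,-30,0],"hand":0.6},
  {"turn":[0,0,0],"translation":[25,-30,0],"hand":0.6},
  {"turn":[0,0,0],"translation":[25,-30,0],"hand":0.6},
  {"turn":[0,0,0],"translation":[25,-30,0],"hand":0.6},
  {"turn":[0,0,0],"translation":[25,-30,0],"hand":0.6},
  {"turn":[0,0,0],"translation":[25,-30,0],"hand":0.6},
  {"turn":[0,0,0],"translation":[25,-30,0],"hand":0.6},
  {"turn":[0,0,0],"translation":[25,-30,0],"hand":0.6},
  {"turn":[0,0,0],"translation":[25,-30,0],"hand":0.6},
])

```text
time_s: 0.93
eef_pos: [304.5, -141.1, 228.5]
ee_rot: [0.0, 0.989, 0.146, 0.0]
force: [1.1, -0.0, -0.0]
grip_width: 0.604
grip_force: 0.0
```

move_arm([
  {"turn":[0,0,0],"translation":[25,-30,0],"hand":0.6},
  {"turn":[0,0,0],"translation":[25,-30,0],"hand":0.6},
  {"turn":[0,0,0],"translation":[25,-30,0],"hand":0.6},
  {"turn":[0,0,0],"translation":[25,-30,0],"hand":0.6},
  {"turn":[0,0,0],"translation":[25,-30,0],"hand":0.6},
  {"turn":[0,0,0],"translation":[25,-30,0],"hand":0.6},
  {"turn":[0,0,0],"translation":[25,-30,0],"hand":0.6},
  {"turn":[0,0,0],"translation":[25,-30,0],"hand":0.6},
  {"turn":[0,0,0],"translation":[25,-30,0],"hand":0.6},
  {"turn":[0,0,0],"translation":[25,-30,0],"hand":0.6},
])

```text
time_s: 1.77
eef_pos: [457.0, 218.7, 228.2]
ee_rot: [0.0, 0.989, 0.147, -0.0]
force: [0.5, -0.9, 0.3]
grip_width: 0.597
grip_force: 0.0
```

```bash
python3 -c "
from h import *
go(494,285.5,110)"
```

```text
t 1.77 pos [457.  218.7 228.2] yaw 0.294 F [ 0.5 -0.9  0.3] tr [ 54.9 -53.1 118.2] turn [0. 0. 0.] w 0.597 gf 0.0 j1,6 [0.21 1.49]
```

move_arm([
  {"turn":[0,0,0],"translation":[27,-26.5,15],"hand":0.6},
  {"turn":[0,0,0],"translation":[28,-26.5,15],"hand":0.6},
  {"turn":[0,0,0],"translation":[0,0,40],"hand":0.6},
  {"turn":[0,0,0],"translation":[0,0,40],"hand":0.6},
  {"turn":[0,0,0],"translation":[0,0,30],"hand":0.6},
  {"turn":[0,0,0],"translation":[0,0,20],"hand":0.6},
  {"turn":[0,0,0],"translation":[0,0,12.5],"hand":0.6},
  {"turn":[0,0,0],"translation":[0,0,0],"hand":0.6},
])

```text
time_s: 2.43
eef_pos: [492.4, 282.7, 52.9]
ee_rot: [0.0, 0.989, 0.146, -0.003]
force: [0.5, 0.3, -0.5]
grip_width: 0.601
grip_force: 0.0
```

```bash
python3 - <<'E'
from h import *
go(494,285.5,55)
from rig import capture
import pickle
for n,(a,b,c_,d) in(("scene",(190,290,310,420)),("top",(170,250,80,170))):
    c=capture(n);pickle.dump(c,open(n+'1.pkl','wb'))
    I=cv2.resize(c["image"][a:b,c_:d],(400,400),interpolation=cv2.INTER_CUBIC)
    o=I if n=="scene" else np.hstack([o,I])
cv2.imwrite('pics/g1.png',o)
E
```

```text
t 2.43 pos [492.4 282.7  52.9] yaw 0.294 F [ 0.5  0.3 -0.5] tr [ 2.3 -2.3 -2.1] turn [0.    0.006 0.   ] w 0.601 gf 0.0 j1,6 [0.31 1.59]
```

View pics/g1.png

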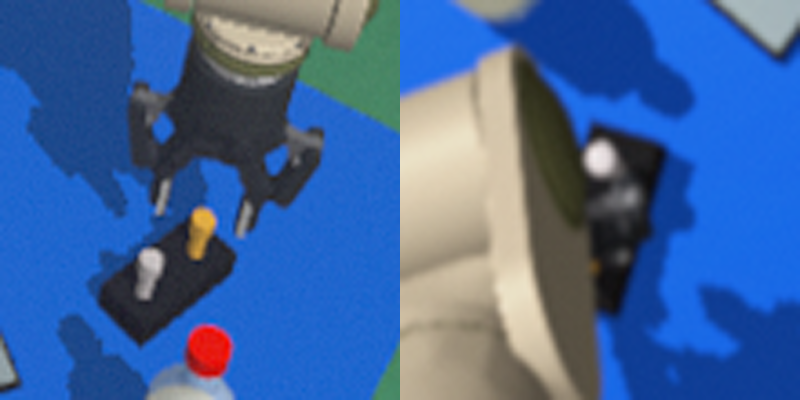

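The fingers straddle the brass pin, which shows between the pads at about (202,225) in the left half. I'll take out the 2.3 mm offset and close.

move_arm([
  {"turn":[0,0.006,0],"translation":[2.3,-2.3,-2],"hand":0.6},
  {"turn":[0,0,0],"translation":[0,0,0],"hand":0.0},
  {"turn":[0,0,0],"translation":[0,0,0],"hand":0.0},
  {"turn":[0,0,0],"translation":[0,0,0],"hand":0.0},
  {"turn":[0,0,0],"translation":[0,0,0],"hand":0.0},
  {"turn":[0,0,0],"translation":[0,0,0],"hand":0.0},
  {"turn":[0,0,0],"translation":[0,0,0],"hand":0.0},
], grip_force=30)

```text
time_s: 3.12
eef_pos: [496.6, 286.5, 59.5]
ee_rot: [-0.001, 0.989, 0.146, 0.004]
force: [-0.7, 1.2, 7.3]
grip_width: -0.002
grip_force: 3.9
```

```bash
python3 -c "
from h import *
go(494,285.5,55)"
```

```text
t 3.12 pos [496.6 286.5  59.5] yaw 0.294 F [-0.7  1.2  7.3] tr [-2.8  0.2  4.4] turn [-0.    -0.009  0.   ] w -0.002 gf 3.9 j1,6 [0.32 1.6 ]
```

```bash
python3 - <<'E'
from h import *
go(494,285.5,55)
from rig import capture
import pickle
for n,(a,b,c_,d) in(("scene",(210,280,320,390)),("top",(180,250,90,160))):
    c=capture(n);pickle.dump(c,open(n+'1.pkl','wb'))
    I=cv2.resize(c["image"][a:b,c_:d],(400,400),interpolation=cv2.INTER_CUBIC)
    o=I if n=="scene" else np.hstack([o,I])
cv2.imwrite('pics/g2.png',o)
go(494,285.5,55)
E
```

```text
t 3.12 pos [496.6 286.5  59.5] yaw 0.294 F [-0.7  1.2  7.3] tr [-2.8  0.2  4.4] turn [-0.    -0.009  0.   ] w -0.002 gf 3.9 j1,6 [0.32 1.6 ]
t 3.22 pos [496.5 286.5  59.5] yaw 0.294 F [-1.   0.5  7.7] tr [-2.8  0.3  4.5] turn [-0.    -0.009  0.   ] w 0.003 gf 3.8 j1,6 [0.32 1.6 ]
```

View pics/g2.png

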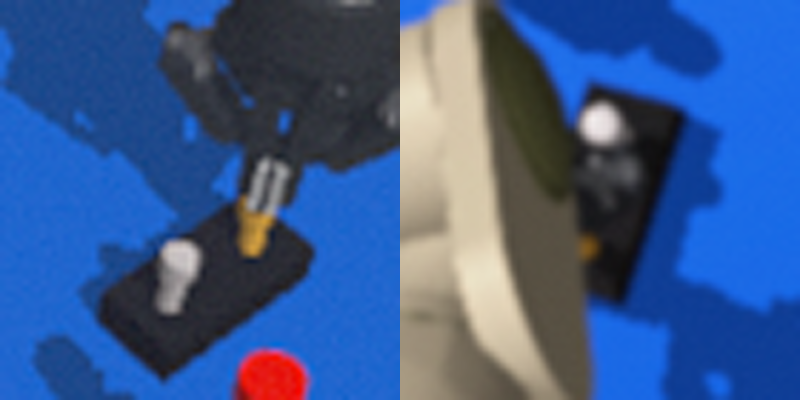

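```bash
python3 - <<'E'
from h import *
import pickle
for n,(a,b,k) in(("scene",(210,320,400/70)),("top",(180,90,400/70))):
    c=pickle.load(open(n+'1.pkl','rb'));h=384;f=h/2/np.tan(np.radians(c["vertical_fov"]/2))
    for nm,X in(("tcp",(496.5,286.5,59.5)),("tip",(496.5,286.5,40.5)),("pinhead",(494,285.5,62)),("headbot",(494,285.5,48)),("stem at stand",(494,285.5,27)),("steel",(548,269.5,62))):
        p=np.array(c["R"])@np.array(X)+c["t"];u=f*p[0]/p[2]+c["cx"];v=f*p[1]/p[2]+c["cy"]
        print(n,nm,np.round([u,v],1),'view',np.round([(u-b)*k,(v-a)*k]))
    if n=="scene":
        W=cloud(c);print(W[240:256:1,360:370:3].round(0)[:, :].tolist())
E
```

```text
scene tcp [365.1 244.8] view [258. 199.]
scene tip [363.9 249. ] view [251. 223.]
scene pinhead [365.4 243.4] view [259. 191.]
scene headbot [364.4 246.6] view [254. 209.]
scene stem at stand [363.  251.3] view [246. 236.]
scene steel [351.  253.8] view [177. 250.]
[[[441.0, 256.0, 0.0], [506.0, 280.0, 85.0], [511.0, 288.0, 96.0], [505.0, 295.0, 96.0]], [[447.0, 258.0, 3.0], [509.0, 281.0, 85.0], [509.0, 289.0, 90.0], [506.0, 296.0, 93.0]], [[449.0, 259.0, 2.0], [505.0, 281.0, 76.0], [505.0, 289.0, 82.0], [500.0, 295.0, 82.0]], [[450.0, 260.0, -1.0], [509.0, 283.0, 78.0], [507.0, 290.0, 81.0], [503.0, 296.0, 81.0]], [[453.0, 262.0, -1.0], [510.0, 284.0, 75.0], [507.0, 291.0, 77.0], [505.0, 298.0, 80.0]], [[475.0, 268.0, 22.0], [511.0, 285.0, 72.0], [507.0, 291.0, 73.0], [503.0, 298.0, 74.0]], [[481.0, 270.0, 26.0], [510.0, 285.0, 67.0], [510.0, 293.0, 73.0], [500.0, 298.0, 67.0]], [[486.0, 272.0, 28.0], [505.0, 285.0, 58.0], [505.0, 292.0, 63.0], [448.0, 288.0, -1.0]], [[487.0, 273.0, 25.0], [505.0, 285.0, 54.0], [500.0, 292.0, 53.0], [455.0, 290.0, 3.0]], [[493.0, 276.0, 28.0], [506
[... 156 characters left out ...]
98.0, 278.0, 27.0], [499.0, 286.0, 35.0], [487.0, 292.0, 26.0], [484.0, 299.0, 28.0]], [[499.0, 279.0, 24.0], [501.0, 288.0, 32.0], [490.0, 293.0, 26.0], [486.0, 300.0, 26.0]], [[502.0, 281.0, 24.0], [505.0, 289.0, 34.0], [491.0, 294.0, 22.0], [488.0, 301.0, 25.0]], [[509.0, 283.0, 29.0], [498.0, 289.0, 22.0], [495.0, 296.0, 24.0], [488.0, 302.0, 20.0]], [[509.0, 284.0, 25.0], [502.0, 290.0, 22.0], [498.0, 297.0, 23.0], [495.0, 304.0, 26.0]]]
top tcp [118.2 220.1] view [161. 229.]
top tip [120.2 220.9] view [172. 234.]
top pinhead [118.3 220.9] view [162. 234.]
top headbot [119.7 221.5] view [170. 237.]
top stem at stand [121.8 222.3] view [182. 242.]
top steel [124.8 200.8] view [199. 119.]
```

```bash
python3 - <<'E'
from h import *
import pickle
c=pickle.load(open('scene.pkl','rb'));f=192/np.tan(np.radians(c["vertical_fov"]/2))
def pr(X):
    p=np.array(c["R"])@np.array(X)+c["t"];return np.round([f*p[0]/p[2]+c["cx"],f*p[1]/p[2]+c["cy"]],1)
for z in(35,45,55,65,75):print(z,pr((499.6,258.7,z)),pr((485,306.6,z)))
print('seen (354,243) (376,248.7)')
c=pickle.load(open('scene1.pkl','rb'));im=c["image"]
for v in range(238,258):print(v,[tuple(im[v,u]) for u in (362,364,366,368)])
from rig import sense
s=sense();print(s["joints"],s["eef_pos"],s["ee_rot"])
E
```

```text
35 [353.8 246.3] [372.  250.9]
45 [354.4 244.1] [372.8 248.7]
55 [355.  241.8] [373.5 246.5]
65 [355.6 239.5] [374.2 244.2]
75 [356.3 237.2] [374.9 241.9]
seen (354,243) (376,248.7)
238 [(np.uint8(124), np.uint8(68), np.uint8(39)), (np.uint8(54), np.uint8(47), np.uint8(44)), (np.uint8(148), np.uint8(146), np.uint8(144)), (np.uint8(103), np.uint8(100), np.uint8(100))]
239 [(np.uint8(110), np.uint8(66), np.uint8(45)), (np.uint8(59), np.uint8(52), np.uint8(49)), (np.uint8(161), np.uint8(157), np.uint8(159)), (np.uint8(136), np.uint8(135), np.uint8(132))]
240 [(np.uint8(93), np.uint8(59), np.uint8(46)), (np.uint8(88), np.uint8(85), np.uint8(83)), (np.uint8(125), np.uint8(122), np.uint8(120)), (np.uint8(133), np.uint8(130), np.uint8(128))]
241 [(np.uint8(62), np.uint8(50), np.uint8(44)), (np.uint8(119), np.uint8(116), np.uint8(115)), (np.uint8(108), np.uint8(103), np.uint8(102)), (np.uint8(142), np.uint8(139), np.uint8(138))]
242 [(np.uint8(56), np.uint8(46), np.uint8(44)), (np.uint8(132), np.uint8(127), np.uint8(127)), (np.uint8(97), np.uint8(93), np.uint8(94)), (np.uint8(149), np.uint8(
[... 2302 characters left out ...]
(39)), (np.uint8(53), np.uint8(38), np.uint8(33)), (np.uint8(51), np.uint8(40), np.uint8(36)), (np.uint8(52), np.uint8(44), np.uint8(42))]
256 [(np.uint8(50), np.uint8(42), np.uint8(40)), (np.uint8(52), np.uint8(42), np.uint8(39)), (np.uint8(51), np.uint8(44), np.uint8(44)), (np.uint8(49), np.uint8(43), np.uint8(40))]
257 [(np.uint8(55), np.uint8(46), np.uint8(45)), (np.uint8(56), np.uint8(45), np.uint8(44)), (np.uint8(55), np.uint8(46), np.uint8(42)), (np.uint8(53), np.uint8(46), np.uint8(44))]
[3.19054155e-01 5.93709439e-01 1.54763894e+00 2.00937956e-04
 9.91185497e-01 1.59606867e+00] [496.52628173 286.54952171  59.4911851 ] [-8.59006974e-04  9.89228761e-01  1.46307673e-01  4.44796925e-03]
```

move_arm([
  {"turn":[0,0,0],"translation":[0,0,-20],"hand":0.0},
  {"turn":[0,0,0],"translation":[0,0,-30],"hand":0.0},
  {"turn":[0,0,0],"translation":[0,0,-20],"hand":0.0},
  {"turn":[0,0,0],"translation":[0,0,0],"hand":0.0},
  {"turn":[0,0,0],"translation":[0,0,0],"hand":0.0},
])

```text
time_s: 3.63
eef_pos: [495.6, 286.1, 128.9]
ee_rot: [-0.001, 0.989, 0.146, 0.004]
force: [-0.7, -0.1, -0.2]
grip_width: 0.002
grip_force: 0.0
```

```bash
python3 - <<'E'
from h import *
go(494,285.5,55)
from rig import capture
import pickle
for n,(a,b,c_,d) in(("scene",(190,280,320,410)),("top",(180,250,90,160))):
    c=capture(n);pickle.dump(c,open(n+'2.pkl','wb'))
    I=cv2.resize(c["image"][a:b,c_:d],(400,400),interpolation=cv2.INTER_CUBIC)
    o=I if n=="scene" else np.hstack([o,I])
cv2.imwrite('pics/g3.png',o)
E
```

```text
t 3.63 pos [495.6 286.1 128.9] yaw 0.294 F [-0.7 -0.1 -0.2] tr [-2.3  0.1 73.9] turn [-0.    -0.008  0.   ] w 0.002 gf 0.0 j1,6 [0.32 1.6 ]
```

View pics/g3.png

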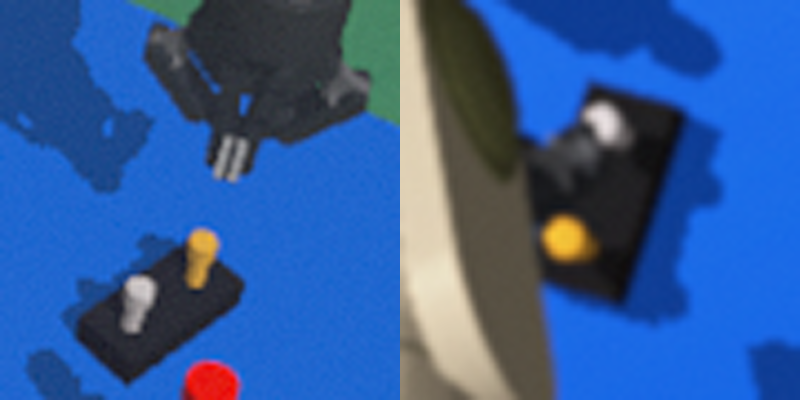

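The fingers are closed and empty, and the pin is still in the stand, so the grasp missed. The tips at (230,178) look level with the reported TCP instead of 19 mm below it. I'll measure their height from depth.

```bash
python3 - <<'E'
from h import *
import pickle
c=pickle.load(open('scene2.pkl','rb'));W=cloud(c)
for v in range(220,236):print(v,[W[v,u].round(0).tolist() for u in (369,371,373)])
k=W[240:250,362:370];k=k[(k[...,2]>55)&(k[...,2]<75)];print('brass top',k.mean(0),np.percentile(k[:,2],80))
c=pickle.load(open('top2.pkl','rb'));W=cloud(c)
k=W[216:228,114:126];k=k[(k[...,2]>55)&(k[...,2]<75)];print('brass top',k.mean(0))
for v in(200,204,208,212):print(v,[W[v,u].round(0).tolist() for u in (114,117,120,123)])
E
```

```text
220 [[510.0, 281.0, 172.0], [510.0, 286.0, 175.0], [502.0, 289.0, 170.0]]
221 [[505.0, 281.0, 163.0], [508.0, 286.0, 169.0], [502.0, 289.0, 166.0]]
222 [[505.0, 281.0, 159.0], [506.0, 286.0, 164.0], [507.0, 291.0, 167.0]]
223 [[506.0, 282.0, 157.0], [509.0, 288.0, 163.0], [504.0, 292.0, 162.0]]
224 [[511.0, 284.0, 159.0], [507.0, 288.0, 158.0], [507.0, 293.0, 161.0]]
225 [[508.0, 284.0, 152.0], [508.0, 289.0, 155.0], [505.0, 293.0, 156.0]]
226 [[506.0, 284.0, 147.0], [507.0, 289.0, 151.0], [507.0, 294.0, 154.0]]
227 [[506.0, 285.0, 143.0], [507.0, 290.0, 147.0], [503.0, 294.0, 146.0]]
228 [[509.0, 286.0, 142.0], [508.0, 291.0, 145.0], [508.0, 296.0, 148.0]]
229 [[507.0, 287.0, 137.0], [506.0, 292.0, 140.0], [501.0, 295.0, 137.0]]
230 [[510.0, 288.0, 137.0], [503.0, 292.0, 133.0], [383.0, 270.0, -2.0]]
231 [[396.0, 263.0, 1.0], [389.0, 267.0, -3.0], [388.0, 272.0, -0.0]]
232 [[396.0, 264.0, -3.0], [396.0, 269.0, 1.0], [390.0, 273.0, -2.0]]
233 [[402.0, 266.0, -0.0], [400.0, 271.0, 1.0], [399.0, 276.0, 4.0]]
234 [[406.0, 268.0, 1.0], [401.0, 272.0, -1.0], [401.0, 277.0, 3.0]]
235 [[409.0, 269.0, 0.0], [405.0, 274.0, -1.0], [399.0, 278.0, -4.0]]
brass top [497.10600331 286.50638116  59.79384384] 61.46006001692632
brass top [493.64840986 283.59853363  62.1765792 ]
200 [[561.0, 315.0, 3.0], [560.0, 306.0, 8.0], [561.0, 300.0, -2.0], [523.0, 230.0, 226.0]]
204 [[512.0, 247.0, 240.0], [515.0, 246.0, 218.0], [514.0, 237.0, 226.0], [513.0, 229.0, 227.0]]
208 [[502.0, 245.0, 244.0], [504.0, 242.0, 232.0], [505.0, 238.0, 221.0], [504.0, 229.0, 228.0]]
212 [[501.0, 261.0, 188.0], [498.0, 250.0, 203.0], [496.0, 238.0, 219.0], [497.0, 234.0, 210.0]]
```

The closed tips sit about 3 mm above the reported TCP height, so the real grip point is about 22 mm above the reported one. I'll grasp with the reported z near 37 and watch the force on the way down.

move_arm([
  {"turn":[0,-0.008,0],"translation":[-1.5,0.3,0],"hand":0.5},
  {"turn":[0,0,0],"translation":[0,0,0],"hand":0.5},
  {"turn":[0,0,0],"translation":[0,0,0],"hand":0.5},
  {"turn":[0,0,0],"translation":[0,0,30],"hand":0.5},
  {"turn":[0,0,0],"translation":[0,0,25],"hand":0.5},
  {"turn":[0,0,0],"translation":[0,0,15],"hand":0.5},
  {"turn":[0,0,0],"translation":[0,0,10],"hand":0.5},
  {"turn":[0,0,0],"translation":[0,0,6],"hand":0.5},
  {"turn":[0,0,0],"translation":[0,0,4],"hand":0.5},
  {"turn":[0,0,0],"translation":[0,0,0],"hand":0.5},
])

```text
time_s: 4.57
eef_pos: [493.8, 285.2, 37.9]
ee_rot: [0.0, 0.989, 0.146, -0.001]
force: [-1.1, 0.4, 0.2]
grip_width: 0.5
grip_force: 0.0
```

move_arm([
  {"turn":[0,0,0],"translation":[0,0,0],"hand":0.5},
  {"turn":[0,0,0],"translation":[0,0,0],"hand":0.5},
])

```text
time_s: 4.73
eef_pos: [494.2, 285.4, 38.8]
ee_rot: [0.0, 0.989, 0.146, -0.0]
force: [-0.3, 0.6, 0.4]
grip_width: 0.497
grip_force: 0.0
```

```bash
python3 - <<'E'
from h import *
go(494.5,285.5,38)
from rig import capture
import pickle
c=capture("scene");pickle.dump(c,open('scene3.pkl','wb'));W=cloud(c)
m=(W[...,2]>30)&(abs(W[...,0]-494)<40)&(abs(W[...,1]-285)<45)
for u in range(348,384,2):
    p=W[232:262,u][m[232:262,u]]
    if len(p):print(u,p[p[:,2].argmin()].round(0),c["image"][232:262,u][m[232:262,u]][p[:,2].argmin()])
E
```

```text
t 4.73 pos [494.2 285.4  38.8] yaw 0.294 F [-0.3  0.6  0.4] tr [ 0.3 -0.   0.8] turn [-0.  0. -0.] w 0.497 gf 0.0 j1,6 [0.32 1.6 ]
348 [520. 241.  93.] [62 48 47]
350 [516. 246.  88.] [78 55 45]
352 [513. 257.  54.] [108  63  39]
354 [512. 264.  44.] [132  95  77]
356 [511. 267.  55.] [113 104 100]
358 [500. 265.  72.] [83 64 55]
360 [518. 272. 108.] [68 50 43]
362 [501. 285.  31.] [ 52 101 132]
364 [516. 298.  31.] [50 42 39]
366 [496. 293.  40.] [ 53 100 129]
368 [494. 294.  57.] [119 132 159]
370 [504. 292. 118.] [120  68  43]
372 [484. 305.  41.] [142  72  34]
374 [496. 315.  48.] [157 133 119]
376 [489. 318.  48.] [119  63  36]
378 [492. 320.  66.] [116  67  42]
380 [491. 322.  84.] [86 59 46]
382 [492. 327.  89.] [158  80  36]
```

move_arm([
  {"turn":[0,0,0],"translation":[0,0,4],"hand":0.5},
  {"turn":[0,0,0],"translation":[0,0,0],"hand":0.0},
  {"turn":[0,0,0],"translation":[0,0,0],"hand":0.0},
  {"turn":[0,0,0],"translation":[0,0,0],"hand":0.0},
  {"turn":[0,0,0],"translation":[0,0,0],"hand":0.0},
  {"turn":[0,0,0],"translation":[0,0,0],"hand":0.0},
], grip_force=30)

```text
time_s: 5.28
eef_pos: [493.7, 285.2, 34.0]
ee_rot: [0.0, 0.989, 0.146, -0.001]
force: [-0.0, 0.1, -0.8]
grip_width: 0.197
grip_force: 29.2
```

Brass is gripped: width 0.197 is about 17 mm. I'll lift it and carry it to hole 0.

move_arm([
  {"turn":[0,0,0],"translation":[0,0,-15],"hand":0.0},
  {"turn":[0,0,0],"translation":[0,0,-35],"hand":0.0},
  {"turn":[0,0,0],"translation":[0,0,-30],"hand":0.0},
  {"turn":[0,0,0],"translation":[-5,35,0],"hand":0.0},
  {"turn":[0,0,0],"translation":[-5,37,0],"hand":0.0},
  {"turn":[0,0,0],"translation":[-5,37,0],"hand":0.0},
  {"turn":[0,0,0],"translation":[-5,37,0],"hand":0.0},
  {"turn":[0,0,0],"translation":[-5,37,0],"hand":0.0},
  {"turn":[0,0,0],"translation":[-5,37,0],"hand":0.0},
  {"turn":[0,0,0],"translation":[-5,37,0],"hand":0.0},
])

```text
time_s: 6.12
eef_pos: [534.8, 27.3, 114.2]
ee_rot: [0.0, 0.989, 0.146, -0.001]
force: [0.3, 0.4, -0.6]
grip_width: 0.2
grip_force: 29.4
```

move_arm([
  {"turn":[0,0,0],"translation":[-5,37,0],"hand":0.0},
  {"turn":[0,0,0],"translation":[-3,37,0],"hand":0.0},
  {"turn":[0,0,0],"translation":[0,0,0],"hand":0.0},
  {"turn":[0,0,0],"translation":[0,0,0],"hand":0.0},
  {"turn":[0,0,0],"translation":[0,0,0],"hand":0.0},
])

```text
time_s: 6.53
eef_pos: [548.3, -43.6, 113.9]
ee_rot: [-0.0, 0.989, 0.146, -0.001]
force: [0.3, 0.9, -0.5]
grip_width: 0.201
grip_force: 29.5
```

```bash
python3 - <<'E'
from h import *
go(549,-45,114)
from rig import capture
import pickle
for n,(a,b,c_,d) in(("scene",(160,230,180,300)),("top",(150,220,210,330))):
    c=capture(n);pickle.dump(c,open(n+'4.pkl','wb'))
    I=cv2.resize(c["image"][a:b,c_:d],(0,0),fx=4,fy=4,interpolation=cv2.INTER_CUBIC)
    o=I if n=="scene" else np.vstack([o,I])
cv2.imwrite('pics/g4.png',o)
E
```

```text
t 6.53 pos [548.3 -43.6 113.9] yaw 0.294 F [ 0.3  0.9 -0.5] tr [ 0.2  1.5 -0.1] turn [-0.001  0.002 -0.   ] w 0.201 gf 29.5 j1,6 [-0.29  0.99]
```

View pics/g4.png

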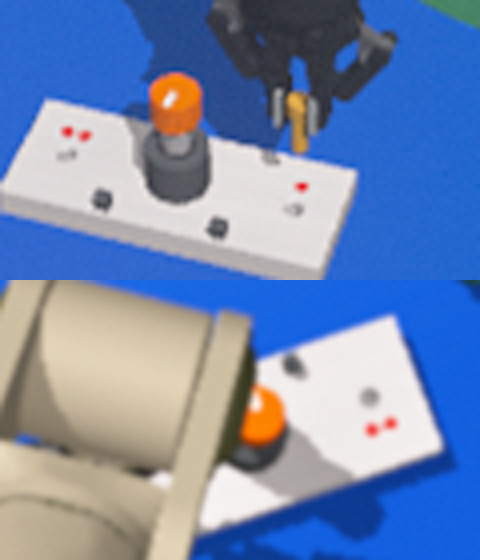

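The brass pin hangs between the pads above hole 0, with its foot at about (299,150) and the hole at (293,209) in the upper scene crop. I'll compare the two through the same camera.

```bash
python3 - <<'E'
from h import *
import pickle
c=pickle.load(open('scene4.pkl','rb'));im=c["image"].astype(int);b,g,r=[im[...,i] for i in range(3)]
m=(r>g+25)&(g>b+20)&(r<250);m[:, :245]=0;m[:,265:]=0;m[:180]=0;m[203:]=0
for v in range(182,202):
    u=np.nonzero(m[v])[0]
    if len(u):
        w=np.clip(im[v,:,2]-im[v,:,0],0,None)[245:265];print(v,u.min(),u.max(),'c',round((w*np.arange(245,265)).sum()/w.sum(),2))
print(im[194:201,254].tolist())
# hole dark pixels
for n in("scene4","scene"):
    c=pickle.load(open(n+'.pkl','rb'));gr=cv2.cvtColor(c["image"],cv2.COLOR_BGR2GRAY).astype(float)
    for box in((248,206,259,217),(190,194,203,204)):
        a=gr[box[1]:box[3],box[0]:box[2]];w=np.clip(np.median(a)-15-a,0,None)
        V,U=np.mgrid[box[1]:box[3],box[0]:box[2]];uv=((w*U).sum()/w.sum(),(w*V).sum()/w.sum());print(n,'hole px',np.round(uv,2),onplane(c,*uv,27).round(1))
f=192/np.tan(np.radians(c["vertical_fov"]/2))
def pr(X):
    p=np.array(c["R"])@np.array(X)+c["t"];return np.round([f*p[0]/p[2]+c["cx"],f*p[1]/p[2]+c["cy"]],2)
for z in(90,93,100,110):print(z,pr((548.3,-43.6,z)))
print('front foot edge',pr((548.3+4.7,-43.6+3.3,92)),pr((549,-45,27)))
E
```

```text
183 252 254 c 253.27
184 252 256 c 253.58
185 252 255 c 253.39
186 252 256 c 253.66
187 252 256 c 253.87
188 252 255 c 253.7
189 253 255 c 254.04
190 253 255 c 254.36
191 253 255 c 254.29
192 253 255 c 254.24
193 253 255 c 254.28
194 253 255 c 254.47
195 253 256 c 254.55
196 253 256 c 254.57
197 254 255 c 254.5
[[66, 143, 190], [66, 141, 190], [63, 140, 187], [61, 140, 185], [160, 125, 138], [220, 181, 175], [223, 228, 233]]
scene4 hole px [254.3  209.08] [539.6 -46.2  27. ]
scene4 hole px [198.18 196.46] [ 596.3 -214.1   27. ]
scene hole px [254.29 209.12] [539.7 -46.1  27. ]
scene hole px [198.16 196.48] [ 596.4 -214.1   27. ]
90 [253.8  196.67]
93 [253.82 195.95]
100 [253.87 194.27]
110 [253.94 191.84]
front foot edge [253.83 197.66] [252.84 211.19]
```

```bash
python3 - <<'E'
from h import *
import pickle
for n,boxes in(("scene",((248,207,258,217),(191,195,202,204))),("top",((237,195,247,205),(297,174,307,184)))):
    c=pickle.load(open(n+'.pkl','rb'));rr=c["image"][...,2].astype(float)
    for x0,y0,x1,y1 in boxes:
        a=rr[y0:y1,x0:x1];w=np.clip(np.percentile(a,70)-25-a,0,None)
        V,U=np.mgrid[y0:y1,x0:x1];uv=((w*U).sum()/w.sum(),(w*V).sum()/w.sum());print(n,np.round(uv,2),onplane(c,*uv,27).round(1))
c=pickle.load(open('scene.pkl','rb'));print(c["image"][207:217,248:258,2])
print('foot',onplane(c,254.45,196.4,92).round(1))
E
```

```text
scene [253.84 211.98] [549.9 -40.8  27. ]
scene [196.81 198.32] [ 604.8 -212.7   27. ]
top [241.32 199.57] [549.2 -44.4  27. ]
top [302.05 178.82] [ 603.9 -216.2   27. ]
[[225 225 226 225 224 226 227 229 230 227]
 [224 223 225 224 225 224 226 226 225 225]
 [224 223 223 225 230 230 226 224 224 224]
 [227 224 225 223 226 214 212 217 223 223]
 [225 226 219 204 201 176 169 185 218 224]
 [226 227 216 191 189 185 142 159 218 224]
 [229 228 224 213 198 188 159 191 222 225]
 [228 228 228 226 221 215 209 224 228 227]
 [226 226 225 226 227 228 229 228 227 228]
 [224 225 225 226 226 225 226 224 226 226]]
foot [547.9 -41.7  92. ]
```

move_arm([
  {"turn":[0,0,0],"translation":[0.6,1.4,20],"hand":0.0},
  {"turn":[0,0,0],"translation":[0,0,25],"hand":0.0},
  {"turn":[0,0,0],"translation":[0,0,12],"hand":0.0},
  {"turn":[0,0,0],"translation":[0,0,0],"hand":0.0},
  {"turn":[0,0,0],"translation":[0,0,4],"hand":0.0},
  {"turn":[0,0,0],"translation":[0,0,3],"hand":0.0},
  {"turn":[0,0,0],"translation":[0,0,3],"hand":0.0},
  {"turn":[0,0,0],"translation":[0,0,0],"hand":0.0},
])

```text
time_s: 7.3
eef_pos: [549.7, -45.2, 47.3]
ee_rot: [0.0, 0.989, 0.147, -0.001]
force: [1.0, -0.5, -0.9]
grip_width: 0.191
grip_force: 29.5
```

```bash
python3 -c "
from h import *
go(549.3,-44.8,31)"
```

```text
t 7.3 pos [549.7 -45.2  47.3] yaw 0.294 F [ 1.  -0.5 -0.9] tr [-0.2 -0.5 16.3] turn [0.001 0.001 0.   ] w 0.191 gf 29.5 j1,6 [-0.29  0.98]
```

move_arm([
  {"turn":[0,0,0],"translation":[0,0,4],"hand":0.0},
  {"turn":[0,0,0],"translation":[0,0,4],"hand":0.0},
  {"turn":[0,0,0],"translation":[0,0,3],"hand":0.0},
  {"turn":[0,0,0],"translation":[0,0,2],"hand":0.0},
  {"turn":[0,0,0],"translation":[0,0,0],"hand":0.0},
])

```text
time_s: 7.72
eef_pos: [549.3, -45.4, 33.6]
ee_rot: [0.0, 0.989, 0.146, -0.001]
force: [0.7, -1.9, -1.5]
grip_width: 0.191
grip_force: 29.4
```

move_arm([
  {"turn":[0,0,0],"translation":[0,0,1.5],"hand":0.0},
  {"turn":[0,0,0],"translation":[0,0,1],"hand":0.0},
  {"turn":[0,0,0],"translation":[0,0,0],"hand":0.0},
])

```text
time_s: 7.97
eef_pos: [549.4, -45.3, 31.5]
ee_rot: [0.0, 0.989, 0.146, -0.001]
force: [0.8, -2.1, -1.7]
grip_width: 0.193
grip_force: 29.4
```

move_arm([
  {"turn":[0,0,0],"translation":[0,0,0],"hand":0.5},
  {"turn":[0,0,0],"translation":[0,0,0],"hand":0.5},
  {"turn":[0,0,0],"translation":[0,0,0],"hand":0.5},
  {"turn":[0,0,0],"translation":[0,0,0],"hand":0.5},
  {"turn":[0,0,0],"translation":[0,0,-15],"hand":0.5},
  {"turn":[0,0,0],"translation":[0,0,-40],"hand":0.5},
  {"turn":[0,0,0],"translation":[0,0,-25],"hand":0.5},
  {"turn":[0,0,0],"translation":[0,0,0],"hand":0.5},
])

```text
time_s: 8.63
eef_pos: [551.9, -45.7, 116.8]
ee_rot: [0.002, 0.989, 0.146, 0.003]
force: [-0.4, 0.4, 1.7]
grip_width: 0.501
grip_force: 0.0
```

```bash
python3 - <<'E'
from h import *
from rig import capture
go(548,269.5,112)
c=capture("scene");W=cloud(c);im=c["image"].astype(int)
m=(im[...,2]>im[...,1]+25)&(im[...,1]>im[...,0]+30)&(abs(W[...,0]-552)<30)&(abs(W[...,1]+44)<25)&(W[...,2]>33)&(W[...,2]<80)
print(m.sum(),W[m].mean(0).round(1),np.percentile(W[m][:,2],[50,90,97]))
E
```

```text
t 8.63 pos [551.9 -45.7 116.8] yaw 0.294 F [-0.4  0.4  1.7] tr [  87.6 -302.9    3.8] turn [ 0.005 -0.005 -0.   ] w 0.501 gf 0.0 j1,6 [-0.29  0.98]
38 [553.4 -41.9  51.3] [53.92053116 57.78984423 60.70097404]
```

move_arm([
  {"turn":[0,0,0],"translation":[11,-37,0],"hand":0.5},
  {"turn":[0,0,0],"translation":[11,-38,0],"hand":0.5},
  {"turn":[0,0,0],"translation":[11,-38,0],"hand":0.5},
  {"turn":[0,0,0],"translation":[11,-38,0],"hand":0.5},
  {"turn":[0,0,0],"translation":[11,-38,0],"hand":0.5},
  {"turn":[0,0,0],"translation":[11,-38,0],"hand":0.5},
  {"turn":[0,0,0],"translation":[11,-38,0],"hand":0.5},
  {"turn":[0,0,0],"translation":[12,-37,0],"hand":0.5},
  {"turn":[0,0,0],"translation":[0,0,0],"hand":0.5},
  {"turn":[0,0,0],"translation":[0,0,0],"hand":0.5},
])

```text
time_s: 9.52
eef_pos: [546.2, 271.1, 109.7]
ee_rot: [0.0, 0.989, 0.148, -0.002]
force: [-0.0, -0.5, 0.4]
grip_width: 0.501
grip_force: 0.0
```

move_arm([
  {"turn":[0,0,0],"translation":[0,0,0],"hand":0.5},
  {"turn":[0,0,0],"translation":[0,0,0],"hand":0.5},
])

```text
time_s: 9.68
eef_pos: [547.2, 268.4, 110.7]
ee_rot: [0.0, 0.989, 0.146, -0.002]
force: [0.1, -0.4, 0.3]
grip_width: 0.5
grip_force: 0.0
```

```bash
python3 -c "
from h import *
go(548,269.5,34.5)"
```

```text
t 9.68 pos [547.2 268.4 110.7] yaw 0.292 F [ 0.1 -0.4  0.3] tr [ 1.3 -0.8 76.2] turn [0.    0.003 0.   ] w 0.5 gf 0.0 j1,6 [0.26 1.54]
```

move_arm([
  {"turn":[0,0,0],"translation":[1,-0.8,25],"hand":0.5},
  {"turn":[0,0,0],"translation":[0,0,25],"hand":0.5},
  {"turn":[0,0,0],"translation":[0,0,16],"hand":0.5},
  {"turn":[0,0,0],"translation":[0,0,11],"hand":0.5},
  {"turn":[0,0,0],"translation":[0,0,0],"hand":0.5},
  {"turn":[0,0,0],"translation":[0,0,0],"hand":0.0},
  {"turn":[0,0,0],"translation":[0,0,0],"hand":0.0},
  {"turn":[0,0,0],"translation":[0,0,0],"hand":0.0},
  {"turn":[0,0,0],"translation":[0,0,0],"hand":0.0},
  {"turn":[0,0,0],"translation":[0,0,0],"hand":0.0},
])

```text
time_s: 10.52
eef_pos: [548.7, 270.7, 35.7]
ee_rot: [0.0, 0.989, 0.146, 0.0]
force: [0.9, -1.7, 6.5]
grip_width: 0.194
grip_force: 29.6
```

move_arm([
  {"turn":[0,0,0],"translation":[0,0,-15],"hand":0.0},
  {"turn":[0,0,0],"translation":[0,0,-38],"hand":0.0},
  {"turn":[0,0,0],"translation":[0,0,-38],"hand":0.0},
  {"turn":[0,0,0],"translation":[0,0,-39],"hand":0.0},
  {"turn":[0,0,0],"translation":[-7,37,0],"hand":0.0},
  {"turn":[0,0,0],"translation":[-7,37,0],"hand":0.0},
  {"turn":[0,0,0],"translation":[-7,37,0],"hand":0.0},
  {"turn":[0,0,0],"translation":[-7,37,0],"hand":0.0},
  {"turn":[0,0,0],"translation":[-7,37,0],"hand":0.0},
  {"turn":[0,0,0],"translation":[-7,37,0],"hand":0.0},
])

```text
time_s: 11.35
eef_pos: [571.9, 44.5, 164.6]
ee_rot: [0.0, 0.989, 0.147, -0.001]
force: [0.7, -0.4, -0.3]
grip_width: 0.193
grip_force: 29.5
```

move_arm([
  {"turn":[0,0,0],"translation":[-7,37,0],"hand":0.0},
  {"turn":[0,0,0],"translation":[-7,37,0],"hand":0.0},
  {"turn":[0,0,0],"translation":[-7,37,0],"hand":0.0},
  {"turn":[0,0,0],"translation":[-7,37,0],"hand":0.0},
  {"turn":[0,0,0],"translation":[-7,37,0],"hand":0.0},
  {"turn":[0,0,0],"translation":[-6,37,0],"hand":0.0},
  {"turn":[0,0,0],"translation":[-5,37,0],"hand":0.0},
  {"turn":[0,0,0],"translation":[0,0,30],"hand":0.0},
  {"turn":[0,0,0],"translation":[0,0,30],"hand":0.0},
  {"turn":[0,0,0],"translation":[0,0,0],"hand":0.0},
])

```text
time_s: 12.18
eef_pos: [600.3, -214.2, 98.6]
ee_rot: [-0.003, 0.989, 0.146, -0.005]
force: [-0.8, 1.1, -2.6]
grip_width: 0.196
grip_force: 29.5
```

move_arm([
  {"turn":[0,0,0],"translation":[0,0,0],"hand":0.0},
  {"turn":[0,0,0],"translation":[0,0,0],"hand":0.0},
])

```text
time_s: 12.35
eef_pos: [603.8, -215.1, 106.5]
ee_rot: [0.001, 0.989, 0.147, -0.0]
force: [-0.5, 0.2, 0.2]
grip_width: 0.19
grip_force: 29.5
```

```bash
python3 - <<'E'
from h import *
from rig import capture
import pickle
go(604.2,-216.4,56)
c=capture("scene");pickle.dump(c,open('scene5.pkl','wb'))
f=192/np.tan(np.radians(c["vertical_fov"]/2))
from rig import sense
e=sense()["eef_pos"]
def pr(X):
    p=np.array(c["R"])@np.array(X)+c["t"];return np.round([f*p[0]/p[2]+c["cx"],f*p[1]/p[2]+c["cy"]],2)
print('foot pred',pr((e[0],e[1],e[2]-23.7)),'hole',pr((604.2,-216.4,27)))
u,v=pr((e[0],e[1],e[2]-23.7)).astype(int)
cv2.imwrite('pics/g5.png',cv2.resize(c["image"][v-35:v+30,u-30:u+60],(0,0),fx=7,fy=7,interpolation=cv2.INTER_CUBIC));print(u-30,v-35)
E
```

```text
t 12.35 pos [ 603.8 -215.1  106.5] yaw 0.294 F [-0.5  0.2  0.2] tr [-0.   1.2 50.5] turn [0.002 0.    0.   ] w 0.19 gf 29.5 j1,6 [-0.52  0.75]
foot pred [195.08 184.8 ] hole [195.97 197.69]
165 149
```

View pics/g5.png

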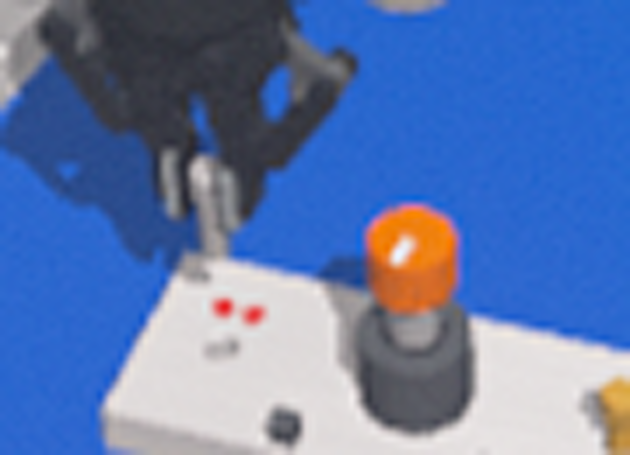

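The steel pin's foot is at (214,253) and the two-dot hole at (222,348), which agrees with the projections. Lowering it now.

move_arm([
  {"turn":[0.002,0,0],"translation":[0.2,1.2,25],"hand":0.0},
  {"turn":[0,0,0],"translation":[0,0,15],"hand":0.0},
  {"turn":[0,0,0],"translation":[0,0,9],"hand":0.0},
  {"turn":[0,0,0],"translation":[0,0,0],"hand":0.0},
  {"turn":[0,0,0],"translation":[0,0,4],"hand":0.0},
  {"turn":[0,0,0],"translation":[0,0,3],"hand":0.0},
  {"turn":[0,0,0],"translation":[0,0,3],"hand":0.0},
  {"turn":[0,0,0],"translation":[0,0,0],"hand":0.0},
])

```text
time_s: 13.07
eef_pos: [603.9, -216.3, 45.8]
ee_rot: [-0.001, 0.989, 0.146, -0.001]
force: [1.5, -0.3, -0.9]
grip_width: 0.197
grip_force: 29.6
```

```bash
python3 -c "
from h import *
go(604.2,-216.4,32.5)"
```

```text
t 13.07 pos [ 603.9 -216.3   45.8] yaw 0.294 F [ 1.5 -0.3 -0.9] tr [ 0.3  0.2 13.3] turn [-0.001  0.001 -0.   ] w 0.197 gf 29.6 j1,6 [-0.53  0.75]
```

Already in without contact force. I'll continue.

move_arm([
  {"turn":[0,0,0],"translation":[0,0,4],"hand":0.0},
  {"turn":[0,0,0],"translation":[0,0,4],"hand":0.0},
  {"turn":[0,0,0],"translation":[0,0,2.5],"hand":0.0},
  {"turn":[0,0,0],"translation":[0,0,1],"hand":0.0},
  {"turn":[0,0,0],"translation":[0,0,0],"hand":0.0},
])

```text
time_s: 13.48
eef_pos: [603.7, -216.3, 33.9]
ee_rot: [-0.001, 0.989, 0.146, -0.001]
force: [3.0, -1.3, -1.1]
grip_width: 0.194
grip_force: 29.5
```

move_arm([
  {"turn":[0,0,0],"translation":[0,0,1.2],"hand":0.0},
  {"turn":[0,0,0],"translation":[0,0,0],"hand":0.0},
  {"turn":[0,0,0],"translation":[0,0,0],"hand":0.5},
  {"turn":[0,0,0],"translation":[0,0,0],"hand":0.5},
  {"turn":[0,0,0],"translation":[0,0,0],"hand":0.5},
  {"turn":[0,0,0],"translation":[0,0,0],"hand":0.5},
  {"turn":[0,0,0],"translation":[0,0,-15],"hand":0.5},
  {"turn":[0,0,0],"translation":[0,0,-35],"hand":0.5},
  {"turn":[0,0,0],"translation":[0,0,-38],"hand":0.5},
  {"turn":[0,0,0],"translation":[0,0,-38],"hand":0.5},
])

```text
time_s: 14.32
eef_pos: [603.2, -216.2, 160.0]
ee_rot: [-0.001, 0.989, 0.146, -0.002]
force: [0.3, 0.4, 0.4]
grip_width: 0.502
grip_force: 0.0
```

```bash
python3 - <<'E'
from h import *
from rig import capture,sense
go(576.8,-130.6,160)
print(np.round(sense()["joints"],2))
c=capture("scene");W=cloud(c)
for nm,x,y in(("brass",549.3,-45),("steel",604,-216.4)):
    m=(abs(W[...,0]-x-2)<14)&(abs(W[...,1]-y-2)<14)&(W[...,2]>33)&(W[...,2]<80)
    print(nm,m.sum(),W[m].mean(0).round(1),np.percentile(W[m][:,2],[50,90,97]))
E
```

```text
t 14.32 pos [ 603.2 -216.2  160. ] yaw 0.294 F [0.3 0.4 0.4] tr [ -0.5 -89.6   0.3] turn [-0.003  0.003 -0.   ] w 0.502 gf 0.0 j1,6 [-0.53  0.75]
[-0.53  0.63  1.2  -0.    1.32  0.75]
brass 46 [554.2 -42.6  50.5] [53.07609601 58.45064836 60.68250412]
steel 41 [ 608.  -213.4   50.9] [53.34962127 57.75230193 60.3392626 ]
```

Both pins are home, with head tops near 59 mm. Now to the knob, centred between the two holes.

move_arm([
  {"turn":[0,0,0],"translation":[0,-30,0],"hand":0.75},
  {"turn":[0,0,0],"translation":[-0.5,-30,0],"hand":0.75},
  {"turn":[0,0,0],"translation":[0,-29.4,0],"hand":0.75},
  {"turn":[0,0,0],"translation":[0,0,0],"hand":0.75},
  {"turn":[0,0,0],"translation":[0,0,0],"hand":0.75},
  {"turn":[0,0,0],"translation":[0,0,0],"hand":0.75},
  {"turn":[0,0,0],"translation":[0,0,0],"hand":0.75},
])

```text
time_s: 14.95
eef_pos: [577.5, -131.9, 158.8]
ee_rot: [-0.001, 0.989, 0.146, -0.001]
force: [-0.7, -1.4, 0.7]
grip_width: 0.751
grip_force: 0.0
```

```bash
python3 -c "
from h import *
go(576.6,-130.8,88)"
```

```text
t 14.95 pos [ 577.5 -131.9  158.8] yaw 0.293 F [-0.7 -1.4  0.7] tr [-0.4 -1.2 70.8] turn [-0.002  0.002 -0.   ] w 0.751 gf 0.0 j1,6 [-0.42  0.86]
```

move_arm([
  {"turn":[0,0,0],"translation":[-0.4,-1.2,20],"hand":0.75},
  {"turn":[0,0,0],"translation":[0,0,25],"hand":0.75},
  {"turn":[0,0,0],"translation":[0,0,16],"hand":0.75},
  {"turn":[0,0,0],"translation":[0,0,10],"hand":0.75},
  {"turn":[0,0,0],"translation":[0,0,0],"hand":0.75},
  {"turn":[0,0,0],"translation":[0,0,0],"hand":0.75},
  {"turn":[0,0,0],"translation":[0,0,0],"hand":0.75},
])

```text
time_s: 15.53
eef_pos: [577.1, -130.4, 89.2]
ee_rot: [-0.0, 0.989, 0.146, -0.0]
force: [-0.3, -0.2, 0.1]
grip_width: 0.748
grip_force: 0.0
```

```bash
python3 - <<'E'
from h import *
go(576.6,-130.8,88)
from rig import capture
c=capture("scene");cv2.imwrite('pics/k1.png',cv2.resize(c["image"][140:230,170:280],(0,0),fx=5,fy=5,interpolation=cv2.INTER_CUBIC))
E
```

```text
t 15.53 pos [ 577.1 -130.4   89.2] yaw 0.293 F [-0.3 -0.2  0.1] tr [-0.6  0.2  1.2] turn [-0.001  0.001 -0.   ] w 0.748 gf 0.0 j1,6 [-0.42  0.86]
```

View pics/k1.png

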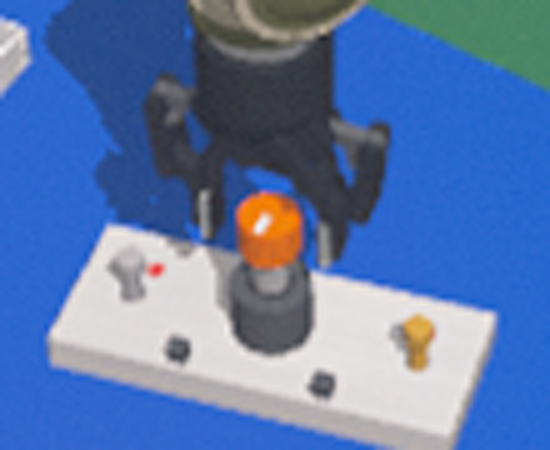

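The fingers flank the knob at (270,230), and both pins stand home. Closing on it.

move_arm([
  {"turn":[0,0,0],"translation":[0,0,0],"hand":0.0},
  {"turn":[0,0,0],"translation":[0,0,0],"hand":0.0},
  {"turn":[0,0,0],"translation":[0,0,0],"hand":0.0},
  {"turn":[0,0,0],"translation":[0,0,0],"hand":0.0},
  {"turn":[0,0,0],"translation":[0,0,0],"hand":0.0},
  {"turn":[0,0,0],"translation":[0,0,0],"hand":0.0},
], grip_force=25)

```text
time_s: 16.08
eef_pos: [577.0, -130.7, 88.8]
ee_rot: [0.0, 0.989, 0.146, -0.0]
force: [0.7, -6.3, 4.4]
grip_width: 0.414
grip_force: 27.2
```

move_arm([
  {"turn":[0,0,-0.1],"translation":[0,0,1.5],"hand":0.0},
  {"turn":[0,0,-0.1],"translation":[0,0,1.5],"hand":0.0},
  {"turn":[0,0,0],"translation":[0,0,0],"hand":0.0},
])

```text
time_s: 16.33
eef_pos: [577.2, -130.9, 87.6]
ee_rot: [0.001, 0.969, 0.247, -0.0]
force: [-6.3, -3.4, 18.6]
grip_width: 0.413
grip_force: 29.2
```

```bash
python3 -c "
from h import *
go(576.6,-130.8,88)"
```

```text
t 16.33 pos [ 577.2 -130.9   87.6] yaw 0.499 F [-6.3 -3.4 18.6] tr [-0.5 -0.4 -0.4] turn [0.001 0.    0.   ] w 0.413 gf 29.2 j1,6 [-0.42  0.65]
```

move_arm([
  {"turn":[0,0,-0.1],"translation":[-0.8,0,-1.5],"hand":0.0},
  {"turn":[0,0,-0.1],"translation":[0,0,0],"hand":0.0},
  {"turn":[0,0,-0.1],"translation":[0,0,0],"hand":0.0},
  {"turn":[0,0,0],"translation":[0,0,0],"hand":0.0},
])

```text
time_s: 16.67
eef_pos: [577.2, -131.0, 88.4]
ee_rot: [0.001, 0.921, 0.389, 0.001]
force: [1.1, -2.9, 9.6]
grip_width: 0.414
grip_force: 28.4
```

```bash
python3 -c "
from h import *
go(576.6,-130.8,88)"
```

```text
t 16.67 pos [ 577.2 -131.    88.4] yaw 0.799 F [ 1.1 -2.9  9.6] tr [-0.3 -0.6  0.4] turn [ 0.002 -0.001 -0.   ] w 0.414 gf 28.4 j1,6 [-0.42  0.35]
```

move_arm([
  {"turn":[0,0,-0.1],"translation":[0,0,0],"hand":0.0},
  {"turn":[0,0,-0.1],"translation":[0,0,0],"hand":0.0},
  {"turn":[0,0,-0.1],"translation":[0,0,0],"hand":0.0},
  {"turn":[0,0,0],"translation":[0,0,0],"hand":0.0},
])

```text
time_s: 17.0
eef_pos: [577.4, -131.1, 88.4]
ee_rot: [0.001, 0.853, 0.522, 0.001]
force: [3.3, -3.5, 8.0]
grip_width: 0.413
grip_force: 28.3
```

move_arm([
  {"turn":[0,0,-0.1],"translation":[0,0,0],"hand":0.0},
  {"turn":[0,0,-0.1],"translation":[0,0,0],"hand":0.0},
  {"turn":[0,0,-0.1],"translation":[0,0,0],"hand":0.0},
  {"turn":[0,0,0],"translation":[0,0,0],"hand":0.0},
])

```text
time_s: 17.33
eef_pos: [577.4, -131.2, 88.4]
ee_rot: [0.001, 0.765, 0.644, 0.001]
force: [3.2, -3.5, 8.8]
grip_width: 0.412
grip_force: 28.3
```

move_arm([
  {"turn":[0,0,-0.1],"translation":[0,0,0],"hand":0.0},
  {"turn":[0,0,-0.1],"translation":[0,0,0],"hand":0.0},
  {"turn":[0,0,-0.1],"translation":[0,0,0],"hand":0.0},
  {"turn":[0,0,0],"translation":[0,0,0],"hand":0.0},
])

```text
time_s: 17.67
eef_pos: [577.6, -131.2, 88.3]
ee_rot: [0.002, 0.66, 0.751, 0.001]
force: [4.5, -3.2, 8.5]
grip_width: 0.414
grip_force: 28.3
```

move_arm([
  {"turn":[0,0,-0.1],"translation":[0,0,0],"hand":0.0},
  {"turn":[0,0,-0.1],"translation":[0,0,0],"hand":0.0},
  {"turn":[0,0,-0.1],"translation":[0,0,0],"hand":0.0},
  {"turn":[0,0,0],"translation":[0,0,0],"hand":0.0},
])

```text
time_s: 18.0
eef_pos: [577.6, -131.1, 87.4]
ee_rot: [0.001, 0.541, 0.841, 0.001]
force: [8.8, -4.4, -1.6]
grip_width: 0.416
grip_force: 27.5
```

The z force vanished and the tool sank, so the screw has found the thread start. Easing it down now.

move_arm([
  {"turn":[0,0,-0.08],"translation":[-0.6,0.4,1],"hand":0.0},
  {"turn":[0,0,0],"translation":[0,0,2],"hand":0.0},
  {"turn":[0,0,0],"translation":[0,0,2],"hand":0.0},
  {"turn":[0,0,0],"translation":[0,0,2],"hand":0.0},
  {"turn":[0,0,0],"translation":[0,0,0],"hand":0.0},
])

```text
time_s: 18.42
eef_pos: [577.7, -131.1, 79.7]
ee_rot: [0.0, 0.509, 0.861, 0.0]
force: [6.4, -3.4, -2.4]
grip_width: 0.412
grip_force: 27.5
```

move_arm([
  {"turn":[0,0,0],"translation":[0,0,1],"hand":0.0},
  {"turn":[0,0,0],"translation":[0,0,1],"hand":0.0},
  {"turn":[0,0,0],"translation":[0,0,0],"hand":0.0},
  {"turn":[0,0,0],"translation":[0,0,0],"hand":0.0},
])

```text
time_s: 18.75
eef_pos: [577.7, -131.1, 78.7]
ee_rot: [0.001, 0.509, 0.861, 0.0]
force: [5.0, -3.1, 4.9]
grip_width: 0.413
grip_force: 28.1
```

```bash
python3 - <<'E'
from h import *
go(577,-131,79)
from rig import capture,sense
print(np.round(sense()["joints"],2))
c=capture("scene");W=cloud(c);im=c["image"].astype(int)
m=(im[...,2]>200)&(im[...,0]<90)&(abs(W[...,0]-577)<40)&(abs(W[...,1]+131)<40)&(W[...,2]>70)
print(m.sum(),np.percentile(W[m][:,2],[3,50,97]))
E
```

```text
t 18.75 pos [ 577.7 -131.1   78.7] yaw 2.074 F [ 5.  -3.1  4.9] tr [ 0.4 -0.6 -0.3] turn [0.001 0.001 0.   ] w 0.413 gf 28.1 j1,6 [-0.42 -0.92]
[-0.42  0.61  1.46  0.    1.07 -0.92]
14 [ 92.70192625 108.8864765  111.13906573]
```

It has bottomed at about 10 mm of drop, so step 3 should be met. Turning forward clockwise (+z about the tool), following the thread down.

move_arm([
  {"turn":[0,0,0.1],"translation":[0,0,0.16],"hand":0.0},
  {"turn":[0,0,0.12],"translation":[0,0,0.19],"hand":0.0},
  {"turn":[0,0,0.12],"translation":[0,0,0.19],"hand":0.0},
  {"turn":[0,0,0.12],"translation":[0,0,0.19],"hand":0.0},
  {"turn":[0,0,0],"translation":[0,0,0],"hand":0.0},
])

```text
time_s: 19.22
eef_pos: [577.5, -131.2, 77.9]
ee_rot: [0.0, 0.694, 0.72, 0.0]
force: [3.4, -3.8, 6.7]
grip_width: 0.414
grip_force: 28.1
```

```bash
python3 -c "
from h import *
from rig import sense
go(577,-131,79);print(np.round(sense()['wrist_torque'],2))"
```

```text
t 19.22 pos [ 577.5 -131.2   77.9] yaw 1.607 F [ 3.4 -3.8  6.7] tr [ 0.2 -0.5 -1.1] turn [0.001 0.    0.   ] w 0.414 gf 28.1 j1,6 [-0.42 -0.46]
[-0.5  -0.52  0.02]
```

move_arm([
  {"turn":[0,0,0.12],"translation":[0,0,0.19],"hand":0.0},
  {"turn":[0,0,0.12],"translation":[0,0,0.19],"hand":0.0},
  {"turn":[0,0,0.12],"translation":[0,0,0.19],"hand":0.0},
  {"turn":[0,0,0.12],"translation":[0,0,0.19],"hand":0.0},
  {"turn":[0,0,0.12],"translation":[0,0,0.19],"hand":0.0},
  {"turn":[0,0,0.12],"translation":[0,0,0.19],"hand":0.0},
  {"turn":[0,0,0.12],"translation":[0,0,0.19],"hand":0.0},
  {"turn":[0,0,0.12],"translation":[0,0,0.19],"hand":0.0},
  {"turn":[0,0,0.12],"translation":[0,0,0.19],"hand":0.0},
  {"turn":[0,0,0.12],"translation":[0,0,0.19],"hand":0.0},
])

```text
time_s: 20.05
eef_pos: [577.1, -130.9, 75.9]
ee_rot: [-0.0, 0.979, 0.203, -0.0]
force: [2.0, -1.9, 3.7]
grip_width: 0.408
grip_force: 27.9
```

move_arm([
  {"turn":[0,0,0.12],"translation":[0,0,0.19],"hand":0.0},
  {"turn":[0,0,0.12],"translation":[0,0,0.19],"hand":0.0},
  {"turn":[0,0,0.12],"translation":[0,0,0.19],"hand":0.0},
  {"turn":[0,0,0.12],"translation":[0,0,0.19],"hand":0.0},
  {"turn":[0,0,0.12],"translation":[0,0,0.19],"hand":0.0},
  {"turn":[0,0,0.12],"translation":[0,0,0.19],"hand":0.0},
  {"turn":[0,0,0.12],"translation":[0,0,0.19],"hand":0.0},
  {"turn":[0,0,0.12],"translation":[0,0,0.19],"hand":0.0},
  {"turn":[0,0,0.12],"translation":[0,0,0.19],"hand":0.0},
  {"turn":[0,0,0.12],"translation":[0,0,0.19],"hand":0.0},
])

```text
time_s: 20.88
eef_pos: [577.2, -130.4, 74.0]
ee_rot: [-0.001, 0.923, -0.386, -0.0]
force: [2.5, 1.0, 6.8]
grip_width: 0.414
grip_force: 28.2
```

```bash
python3 -c "
from h import *
from rig import sense
go(577,-131,79);print(np.round(sense()['wrist_torque'],2))"
```

```text
t 20.88 pos [ 577.2 -130.4   74. ] yaw -0.792 F [2.5 1.  6.8] tr [ 0.3  0.6 -5. ] turn [-0.001  0.001 -0.   ] w 0.414 gf 28.2 j1,6 [-0.42  1.94]
[ 0.23 -0.51  0.07]
```

move_arm([
  {"turn":[0,0,0.12],"translation":[0,0,0.19],"hand":0.0},
  {"turn":[0,0,0.12],"translation":[0,0,0.19],"hand":0.0},
  {"turn":[0,0,0.12],"translation":[0,0,0.19],"hand":0.0},
  {"turn":[0,0,0.12],"translation":[0,0,0.19],"hand":0.0},
  {"turn":[0,0,0.12],"translation":[0,0,0.19],"hand":0.0},
  {"turn":[0,0,0.12],"translation":[0,0,0.19],"hand":0.0},
  {"turn":[0,0,0],"translation":[0,0,0],"hand":0.0},
])

```text
time_s: 21.47
eef_pos: [577.4, -130.3, 72.9]
ee_rot: [-0.001, 0.728, -0.686, -0.0]
force: [3.6, 1.6, 5.5]
grip_width: 0.413
grip_force: 28.2
```

move_arm([
  {"turn":[0,0,0],"translation":[0,0,0],"hand":0.7},
  {"turn":[0,0,0],"translation":[0,0,0],"hand":0.7},
  {"turn":[0,0,0],"translation":[0,0,0],"hand":0.7},
  {"turn":[0,0,0],"translation":[0,0,0],"hand":0.7},
  {"turn":[0,0,0],"translation":[0,0,0],"hand":0.7},
])

```text
time_s: 21.88
eef_pos: [576.1, -130.5, 71.6]
ee_rot: [0.001, 0.73, -0.684, -0.002]
force: [-1.0, 1.7, -0.3]
grip_width: 0.698
grip_force: 0.0
```

```bash
python3 -c "
from h import *
go(577,-131,73)"
```

```text
t 21.88 pos [ 576.1 -130.5   71.6] yaw -1.506 F [-1.   1.7 -0.3] tr [ 0.6 -0.9 -1.4] turn [0.003 0.002 0.   ] w 0.698 gf 0.0 j1,6 [-0.42  2.66]
```

move_arm([
  {"turn":[0,0,-0.12],"translation":[0,0,-1.5],"hand":0.7},
  {"turn":[0,0,-0.12],"translation":[0,0,0],"hand":0.7},
  {"turn":[0,0,-0.12],"translation":[0,0,0],"hand":0.7},
  {"turn":[0,0,-0.12],"translation":[0,0,0],"hand":0.7},
  {"turn":[0,0,-0.12],"translation":[0,0,0],"hand":0.7},
  {"turn":[0,0,-0.12],"translation":[0,0,0],"hand":0.7},
  {"turn":[0,0,-0.12],"translation":[0,0,0],"hand":0.7},
  {"turn":[0,0,-0.12],"translation":[0,0,0],"hand":0.7},
  {"turn":[0,0,-0.12],"translation":[0,0,0],"hand":0.7},
  {"turn":[0,0,-0.12],"translation":[0,0,0],"hand":0.7},
])

```text
time_s: 22.72
eef_pos: [576.2, -130.5, 73.2]
ee_rot: [-0.001, 0.989, -0.149, -0.002]
force: [0.0, 0.4, -0.5]
grip_width: 0.704
grip_force: 0.0
```

move_arm([
  {"turn":[0,0,-0.12],"translation":[0,0,0],"hand":0.7},
  {"turn":[0,0,-0.12],"translation":[0,0,0],"hand":0.7},
  {"turn":[0,0,-0.12],"translation":[0,0,0],"hand":0.7},
  {"turn":[0,0,-0.12],"translation":[0,0,0],"hand":0.7},
  {"turn":[0,0,-0.12],"translation":[0,0,0],"hand":0.7},
  {"turn":[0,0,-0.12],"translation":[0,0,0],"hand":0.7},
  {"turn":[0,0,-0.12],"translation":[0,0,0],"hand":0.7},
  {"turn":[0,0,-0.12],"translation":[0,0,0],"hand":0.7},
  {"turn":[0,0,-0.12],"translation":[0,0,0],"hand":0.7},
  {"turn":[0,0,-0.12],"translation":[0,0,0],"hand":0.7},
])

```text
time_s: 23.55
eef_pos: [576.2, -130.5, 73.3]
ee_rot: [-0.001, 0.9, 0.435, -0.001]
force: [0.3, -0.3, -0.3]
grip_width: 0.703
grip_force: 0.0
```

move_arm([
  {"turn":[0,0,-0.12],"translation":[0,0,0],"hand":0.7},
  {"turn":[0,0,-0.12],"translation":[0,0,0],"hand":0.7},
  {"turn":[0,0,-0.12],"translation":[0,0,0],"hand":0.7},
  {"turn":[0,0,-0.12],"translation":[0,0,0],"hand":0.7},
  {"turn":[0,0,-0.12],"translation":[0,0,0],"hand":0.7},
  {"turn":[0,0,0],"translation":[0,0,0],"hand":0.7},
  {"turn":[0,0,0],"translation":[0,0,0],"hand":0.7},
  {"turn":[0,0,0],"translation":[0,0,0],"hand":0.7},
])

```text
time_s: 24.22
eef_pos: [576.3, -130.6, 73.3]
ee_rot: [-0.001, 0.735, 0.678, -0.001]
force: [-0.6, -0.3, -0.3]
grip_width: 0.701
grip_force: 0.0
```

```bash
python3 -c "
from h import *
go(577.2,-130.8,73)"
```

```text
t 24.22 pos [ 576.3 -130.6   73.3] yaw 1.49 F [-0.6 -0.3 -0.3] tr [-0.2  0.9  0.3] turn [-0.003 -0.001  0.   ] w 0.701 gf 0.0 j1,6 [-0.42 -0.34]
```

move_arm([
  {"turn":[0,0,0],"translation":[-0.2,0.9,0],"hand":0.7},
  {"turn":[0,0,0],"translation":[0,0,0],"hand":0.0},
  {"turn":[0,0,0],"translation":[0,0,0],"hand":0.0},
  {"turn":[0,0,0],"translation":[0,0,0],"hand":0.0},
  {"turn":[0,0,0],"translation":[0,0,0],"hand":0.0},
  {"turn":[0,0,0],"translation":[0,0,0],"hand":0.0},
  {"turn":[0,0,0.12],"translation":[0,0,0.19],"hand":0.0},
  {"turn":[0,0,0.12],"translation":[0,0,0.19],"hand":0.0},
  {"turn":[0,0,0],"translation":[0,0,0],"hand":0.0},
])

```text
time_s: 24.97
eef_pos: [577.4, -130.9, 73.1]
ee_rot: [-0.001, 0.811, 0.585, -0.0]
force: [1.7, 1.0, 0.3]
grip_width: 0.409
grip_force: 25.9
```

```bash
python3 -c "
from h import *
go(577.2,-130.8,73)"
```

```text
t 24.97 pos [ 577.4 -130.9   73.1] yaw 1.249 F [1.7 1.  0.3] tr [-0.  -0.2  0.1] turn [-0.002 -0.001  0.   ] w 0.409 gf 25.9 j1,6 [-0.42 -0.1 ]
```

move_arm([
  {"turn":[0,0,0.12],"translation":[0,0,0.2],"hand":0.0},
  {"turn":[0,0,0.12],"translation":[0,0,0.2],"hand":0.0},
  {"turn":[0,0,0.12],"translation":[0,0,0.2],"hand":0.0},
  {"turn":[0,0,0.12],"translation":[0,0,0.2],"hand":0.0},
  {"turn":[0,0,0.12],"translation":[0,0,0.2],"hand":0.0},
  {"turn":[0,0,0.12],"translation":[0,0,0.2],"hand":0.0},
  {"turn":[0,0,0.12],"translation":[0,0,0.2],"hand":0.0},
  {"turn":[0,0,0.12],"translation":[0,0,0.2],"hand":0.0},
  {"turn":[0,0,0.12],"translation":[0,0,0.2],"hand":0.0},
  {"turn":[0,0,0.12],"translation":[0,0,0.2],"hand":0.0},
])

```text
time_s: 25.8
eef_pos: [577.3, -130.7, 71.1]
ee_rot: [-0.001, 1.0, 0.026, -0.001]
force: [2.4, 1.6, 0.1]
grip_width: 0.415
grip_force: 25.9
```

move_arm([
  {"turn":[0,0,0.12],"translation":[0,0,0.2],"hand":0.0},
  {"turn":[0,0,0.12],"translation":[0,0,0.2],"hand":0.0},
  {"turn":[0,0,0.12],"translation":[0,0,0.2],"hand":0.0},
  {"turn":[0,0,0.12],"translation":[0,0,0.2],"hand":0.0},
  {"turn":[0,0,0.12],"translation":[0,0,0.2],"hand":0.0},
  {"turn":[0,0,0.12],"translation":[0,0,0.2],"hand":0.0},
  {"turn":[0,0,0.12],"translation":[0,0,0.2],"hand":0.0},
  {"turn":[0,0,0.12],"translation":[0,0,0.2],"hand":0.0},
  {"turn":[0,0,0.12],"translation":[0,0,0.2],"hand":0.0},
  {"turn":[0,0,0.12],"translation":[0,0,0.2],"hand":0.0},
])

```text
time_s: 26.63
eef_pos: [577.5, -130.6, 69.2]
ee_rot: [-0.0, 0.84, -0.543, -0.001]
force: [2.2, 1.5, 0.9]
grip_width: 0.412
grip_force: 25.9
```

move_arm([
  {"turn":[0,0,0.05],"translation":[0,0,0],"hand":0.0},
  {"turn":[0,0,0],"translation":[0,0,0],"hand":0.0},
  {"turn":[0,0,0],"translation":[0,0,0],"hand":0.0},
  {"turn":[0,0,0],"translation":[0,0,0],"hand":0.0},
])

```text
time_s: 26.97
eef_pos: [577.5, -130.6, 69.1]
ee_rot: [-0.0, 0.827, -0.562, -0.001]
force: [3.3, 2.0, 0.9]
grip_width: 0.411
grip_force: 25.9
```

```bash
python3 - <<'E'
from h import *
go(577.2,-130.8,73)
from rig import capture
c=capture("scene");W=cloud(c);im=c["image"].astype(int)
m=(im[...,2]>200)&(im[...,0]<90)&(abs(W[...,0]-577)<40)&(abs(W[...,1]+131)<40)&(W[...,2]>70)
print(m.sum(),np.percentile(W[m][:,2],[3,50,97]))
for nm,x,y in(("brass",549.3,-45),("steel",604,-216.4)):
    m=(abs(W[...,0]-x-2)<14)&(abs(W[...,1]-y-2)<14)&(W[...,2]>33)&(W[...,2]<80)
    print(nm,m.sum(),W[m].mean(0).round(1),np.percentile(W[m][:,2],[50,90,97]))
cv2.imwrite('pics/end.png',cv2.resize(c["image"][140:230,170:280],(0,0),fx=5,fy=5,interpolation=cv2.INTER_CUBIC))
E
```

```text
t 26.97 pos [ 577.5 -130.6   69.1] yaw -1.193 F [3.3 2.  0.9] tr [ 0.1  0.3 -3.9] turn [0.001 0.002 0.   ] w 0.411 gf 25.9 j1,6 [-0.42  2.34]
23 [ 80.64987905  97.97148784 102.57104832]
brass 44 [554.  -42.8  51.1] [53.13356045 57.51446715 58.05743935]
steel 40 [ 608.4 -213.1   52. ] [53.0523665  59.19357052 60.3238086 ]
```

View pics/end.png

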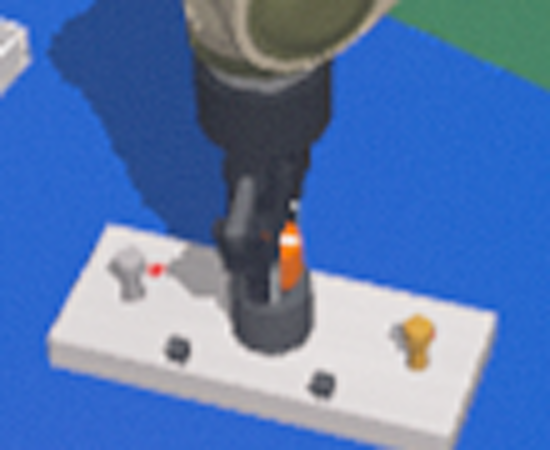

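The picture shows the knob at (290,255) gripped just above the boss, with its top near 103 mm (about 20 mm down), and both pins standing home. Handing in.

```bash
python3 -c "
from rig import finish_job
print(finish_job())"
```

```text
the job is handed in; nothing more can be done
None
```

I handed the job in at about 27 s of the 72 s limit: both pins stand home and released, and the screw was turned back to its drop, then about one full turn forward (roughly 20 mm down) and is still gripped at about 26 N; no verdict came back.

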